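Set out the calibration bottles and flag the riser

ROBOT

A 6-joint arm with a two-finger parallel gripper is mounted at the origin on a cart in front of the work surface, level with it; the furniture and walls round the work are solid. World frame = base frame: x ahead of the robot, y to its left, z up, the work surface at z = 0. Lengths are in m, angles in rad, forces in N, time in s.
With the tool pointing down it reaches from about 0.35 to 0.975 m from the base axis. Payload 4.9 kg.
Tool frame: the origin (TCP) lies at the very end of the fingers, on their centre line; the grasp point (between the pads) lies 19 mm behind it; z points along the fingers, y is the line along which they close (so a half turn about z gives the same grasp; the last joint's range is limited). The gripper opens to 85 mm and grips with 20 to 120 N. Pads are 22 mm wide; open, the fingers measure 114 mm over their backs; the gripper's body (76 mm by 85 mm) begins 54 mm behind the grasp point. The pads swing forward as they close: fully open they stand 13 mm farther back than shut.
Start: joints at [-1.37, 0.053, 1.613, -0, 1.476, -0.119], TCP at [0.196, -0.593, 0.231] pointing down, gripper open.
Joint ranges: [-3.01, 3.01], [-1.01, 2.22], [0.06, 2.58], [-1.02, 4.17], [0.09, 2.62], [-3.14, 3.14]. Speed limits (rad/s): [2.57, 2.57, 3.14, 3.14, 3.14, 3.14].

INTERFACE

Orientations are given as a unit quaternion [w, x, y, z].
In Python, from plant import manip gives the robot as it stands.
- The arm moves only by the tool send_rows, never from a script. Its argument "increments" is a list of rows, each an object of numbers: "claw": the closure, from -1 (fully open) to 1 (shut); "dx", "dy", "dz": the shift along the tool's x, y, z in units of 0.5 m (1.0 is 0.5 m); "yaw": the turn about the tool's z in units of 1.5 rad (1.0 is 1.5 rad). A call has 1 to 20 rows; each row is the pose to reach, as a shift and turn from the pose commanded when the call began, along the tool's axes at that moment; what a row does not reach only later rows make up. A row lasts 1/8 s, in which the tool goes at most 62.5 mm and 10.7 degrees, less where a joint would pass 70% of its speed; a pose out of reach is approached as far as the arm can. A call with a number of a shift or a turn outside -1 to 1 is refused whole. A call with a gripper value outside its range is refused whole. The fingers move at their own pace and stop on an object; the grip force is fixed at half the most. Time passes only in rows, so rows that repeat a pose let the fingers close. It gives the time, the measured TCP pose, the force, the opening and the grip force at its end, in the units of the state.
- manip.state(): the state, without advancing time (a new reading comes with each control period).
- manip.grab_frame(name): name is "side" or "top" or "wrist"; returns the picture (480x640x3 uint8, red, green, blue); there is no depth.
- manip.camera_params(name): a dict with "camera_matrix" (3x3 intrinsics, pixels), "extrinsics" (4x4, takes a point from world to camera coordinates); the wrist camera has in their place "tool_from_camera" (4x4, takes a point from camera to tool coordinates, whose origin is the TCP and whose axes are the flange's). Camera axes: x right, y down, z forward; pixel columns grow to the right and rows downward; lengths in m; the calibration is good to about 2 mm. A picture is of the moment at which its call begins: read the wrist's pose just before it. camera_params takes no time and is no camera call.
- manip.job_done(): hands the job in; it is judged then, once.
The state is a dict: "time": time; "joint_pos": joint angles; "joint_vel": joint speeds; "joint_efforts": joint torques, N m; "tool_pos": TCP position; "tool_rot": TCP orientation; "contact_force": force on the tool from outside, world axes, zero at the start; "ft_torque": the same for the moment, N m; "gripper_width": opening from 0.0 (shut) to 1.0 (fully open); "grasp_force": force on a finger pad.
Only numpy, scipy, OpenCV 4.12 (cv2) and the standard library are available. Lean on these libraries where they do the work, as an engineer would, in place of code of your own. Each camera call takes 0.05 s, during which the arm holds its last target. There are 200 camera calls.

TASK

Set the two bottles needed for the meter calibration on the white riser: the black-capped bottle with the blue band on the blue disc and the white-capped one with the red band on the red disc, each centred on its disc, upright, and lowered gently rather than dropped. Then flag the set as ready: take the yellow spring clip off its stand and clip it onto the middle of the upright metal tab at the end of the riser, pushed well down. Leave the brown dropper bottle alone.

Things in the scene. Friction and masses are not known exactly. Their poses are not given: they have to be found in the camera images.
- bottle_red: Bottle of the same size and shape with a red band and a white cap. Starts upright on the worktop. Origin at the centre of its underside, z up.
- bottle_blue: Clear bottle with a blue band and a black cap, 49 mm diameter, 100 mm tall, about 0.11 kg; shoulder from about 70 mm up, cap 28 mm diameter from 87 to 100 mm. Starts upright on the worktop. Origin at the centre of its underside, z up.
- red_disc (a point): Centre of the red disc (68 mm diameter) in the middle of the riser's deck, 85 mm from the blue disc along the riser's -y. Axes: the riser's, z up.
- riser_tab (a point): Middle of the top edge of the riser's upright metal tab: a plate 4 mm thick (along its x), 50 mm wide (along its y), standing 45 mm above the deck, 85 mm from the red disc's centre along the riser's -y. Axes: the riser's, z up.
- clip: Yellow spring clip like a clothes peg, 84 mm tall, 26 mm wide (its y), 0.055 kg, jaws down, tails up; starts clipped fully onto the stand's plate. Origin midway between the jaw tips, z towards the tails, x across the jaws (squeeze direction). The frame is the +x half's: it leans up to 0.25 rad as the clip opens. Pivot bar: underside 25 mm up, rests on the plate's top edge when fully down.
- clip_grip (a point): Where to squeeze the clip from above: on its middle line, 66 mm above the jaw tips, axes the clip's. The splayed tails run from 37 to 84 mm up, 32 mm over their outsides at 60 mm and about 42 mm at the top. 12 N at least (20 to 30 N advised) squeezes them to the stop, about 20 mm over the outsides.
- clip_jaw (a joint): Opening angle of the clip, rad: 0 closed on a 4 mm plate, 0.5 squeezed to the stop (jaw tips then about 19 mm apart); it springs shut when let go.
- stand_top (a point): Middle of the top edge of the clip stand's upright plate, 60 mm above the worktop: plate 4 mm thick (its x), 50 mm wide (its y), on a fixed dark base 70 x 70 x 10 mm. Axes: the stand's, z up.
- dropper_bottle: Small brown dropper bottle, 33 mm diameter, 102 mm tall, near the others; not needed, to be left alone. Origin at the centre of its underside, z up.
- blue_disc (a point): Centre of the blue disc (68 mm diameter, printed flush) on the riser's flat deck. The riser is fixed, a white bench 84 mm deep (its x) and 250 mm long (its y), deck top 50 mm above the worktop; this point lies 85 mm along the riser's +y from its middle. Axes: the riser's, z up.
There are look-alikes about, which are no part of the job. Several things have the shape of the clip; the one meant has the colours described above.

How it is judged:
By the outcome, as a careful person would: the job done as asked, in the order asked, and still so for the second after the job is handed in, with the robot touching nothing.
It also fails if it takes over 72 s, if anything falls off the work surface, if the arm or the gripper's body presses on something with over 40 N, if the wrist force passes 120 N, or if a joint passes its speed limit or range.

## Working session

There is one attempt and no reset: what is moved stays moved. The work goes in short steps, Python scripts to look and compute and a tool call to move; the robot and the scene stay as the last step left them, time stands still between calls to the robot, and variables do not carry over. Pictures are saved under pics/ and viewed, at most 10 in all, crops included, and the job is handed in when it is done.

Besides the shell and the picture viewer there is one more tool, called after "Call:" as a command line: name --argument value ..., lists and objects as JSON in quotes. send_rows: Moves the arm, as the interface text tells. Shifts and turns lie within -1 to 1; 1 stands for 0.5 m of shift or 1.5 rad of turn. Its arguments: {"type":"object","properties":{"increments":{"type":"array","items":{"type":"object","properties":{"claw":{"type":"number"},"dx":{"type":"number"},"dy":{"type":"number"},"dz":{"type":"number"},"yaw":{"type":"number"}}}}},"required":["increments"]}

```bash
mkdir -p pics; python3 - <<'E'
from plant import manip
import cv2,numpy as np
s=manip.state();print({k:np.round(v,3).tolist() for k,v in s.items()})
for n in("top","side"):
    cv2.imwrite(f"pics/{n}0.png",manip.grab_frame(n)[:,:,::-1])
for n in("top","side","wrist"):
    p=manip.camera_params(n);print(n,{k:np.round(v,4).tolist() for k,v in p.items()})
E
```

```text
{'time': 0.0, 'joint_pos': [-1.37, 0.053, 1.614, -0.0, 1.476, -0.119], 'joint_vel': [-0.0, 0.001, -0.001, 0.0, -0.001, 0.0], 'joint_efforts': [0.001, -39.368, -37.018, -0.0, 0.007, 0.0], 'tool_pos': [0.196, -0.593, 0.23], 'tool_rot': [-0.001, 0.987, 0.159, -0.0], 'contact_force': [0.021, -0.077, 0.074], 'ft_torque': [0.006, -0.005, -0.023], 'grasp_force': 0.0, 'gripper_width': 1.001}
top {'camera_matrix': [[539.432, 0.0, 320.5262], [0.0, 539.432, 236.6874], [0.0, 0.0, 1.0]], 'extrinsics': [[0.3295, -0.9441, -0.0079, -0.1365], [-0.9088, -0.3149, -0.2737, 0.5082], [0.2559, 0.0974, -0.9618, 1.711], [0.0, 0.0, 0.0, 1.0]]}
side {'camera_matrix': [[526.4465, 0.0, 307.4373], [0.0, 526.4465, 241.0274], [0.0, 0.0, 1.0]], 'extrinsics': [[-0.9543, -0.2983, 0.0174, 0.5128], [-0.2019, 0.6008, -0.7735, 0.1633], [0.2203, -0.7417, -0.6336, 1.4129], [0.0, 0.0, 0.0, 1.0]]}
wrist {'camera_matrix': [[384.8051, 0.0, 323.4429], [0.0, 384.8051, 243.1143], [0.0, 0.0, 1.0]], 'tool_from_camera': [[-0.0008, -0.9536, -0.3011, 0.0768], [1.0, -0.0006, -0.0008, 0.0007], [0.0006, -0.3011, 0.9536, -0.1422], [0.0, 0.0, 0.0, 1.0]]}
```

View pics/top0.png

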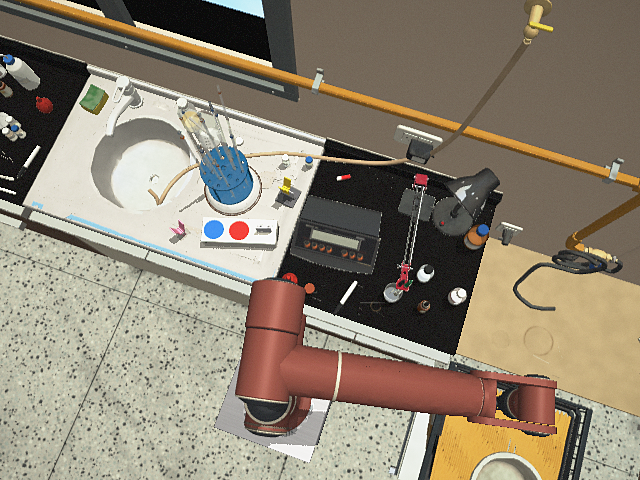

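View pics/side0.png

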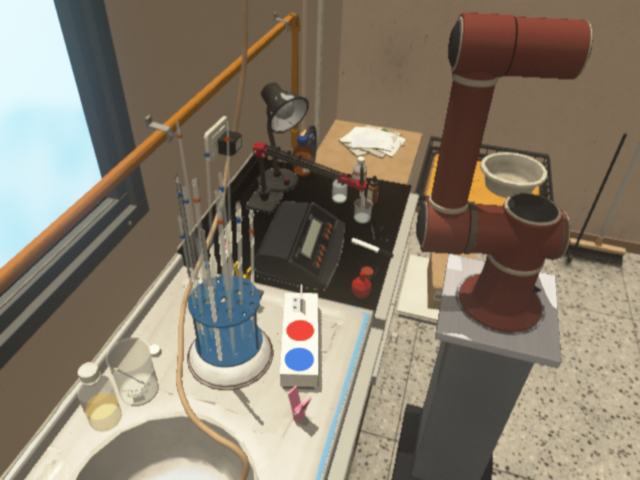

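Top view: the riser is at about (240,231) with blue (214,229) and red (239,230) discs. The yellow clip is near (287,190), the bottles near (425,272) and (457,295), and the brown dropper at (424,307). The side view shows the rack behind the riser hiding the clip, and a pink clip look-alike.

```bash
cat > h.py <<'E'
from plant import manip
import cv2,numpy as np
from scipy.spatial.transform import Rotation as Ro
def T(s): 
    M=np.eye(4);q=s["tool_rot"];M[:3,:3]=Ro.from_quat([q[1],q[2],q[3],q[0]]).as_matrix();M[:3,3]=s["tool_pos"];return M
def cam(n,s=None):
    p=manip.camera_params(n);K=np.array(p["camera_matrix"])
    return K,(T(s)@np.array(p["tool_from_camera"]) if n=="wrist" else np.linalg.inv(np.array(p["extrinsics"])))
def ray(c,uv,z):
    K,W=c;d=W[:3,:3]@np.linalg.inv(K)@[uv[0],uv[1],1];o=W[:3,3];return o+d*(z-o[2])/d[2]
def proj(c,p):
    K,W=c;q=K@(np.linalg.inv(W)@[*p,1])[:3];return q[:2]/q[2]
def blobs(img,lo,hi,amin=20):
    h=cv2.cvtColor(img,cv2.COLOR_RGB2HSV);m=cv2.inRange(h,np.array(lo),np.array(hi))
    n,l,st,ce=cv2.connectedComponentsWithStats(m);return [(st[i].tolist(),ce[i].round(1).tolist()) for i in range(1,n) if st[i][4]>=amin]
E
python3 - <<'E'
from h import *
im=manip.grab_frame("top");c=cam("top")
a=cv2.resize(im[240:330,380:480],(400,360),interpolation=3);b=cv2.resize(im[165:255,190:310],(480,360),interpolation=3)
b=b[:,80:] if 0 else b
cv2.imwrite("pics/crop1.png",cv2.resize(np.hstack([a,b]),(800,327))[:,:,::-1])
for nm,lo,hi in(("blue",(105,150,100),(125,255,255)),("red",(0,180,120),(6,255,255)),("yel",(22,120,120),(34,255,255))):
    for st,ce in blobs(im,lo,hi,12): print(nm,st,ce,ray(c,ce,.05).round(4))
print("cam",c[1][:3,3])
for uv in[(425,272),(457,295),(424,307)]:print(uv,ray(c,uv,.05).round(3),ray(c,uv,.1).round(3))
E
```

```text
blue [3, 54, 9, 9, 50] [7.7, 58.3] [0.7998 1.3627 0.05  ]
blue [11, 125, 6, 6, 28] [13.6, 127.8] [0.5531 1.2062 0.05  ]
blue [306, 157, 6, 5, 27] [308.4, 159.1] [0.7818 0.1725 0.05  ]
blue [204, 220, 20, 19, 283] [213.3, 229.1] [0.4373 0.3892 0.05  ]
blue [478, 224, 10, 11, 84] [483.0, 229.0] [ 0.7335 -0.465   0.05  ]
red [37, 98, 14, 11, 104] [43.4, 103.3] [0.6754 1.1505 0.05  ]
red [342, 175, 8, 4, 25] [345.6, 176.4] [0.7627 0.0295 0.05  ]
red [229, 222, 20, 18, 279] [238.5, 230.2] [0.4614 0.3077 0.05  ]
red [282, 273, 15, 10, 84] [290.3, 276.8] [0.3689 0.0885 0.05  ]
yel [528, 21, 26, 11, 117] [540.9, 26.0] [ 1.5749 -0.4696  0.05  ]
yel [93, 103, 7, 8, 13] [96.3, 106.5] [0.7261 0.9636 0.05  ]
yel [278, 177, 13, 18, 111] [285.9, 185.0] [0.6656 0.2133 0.05  ]
cam [ 0.0690125  -0.13552558  1.78364498]
(425, 272) [ 0.529 -0.323  0.05 ] [ 0.515 -0.318  0.1  ]
(457, 295) [ 0.49  -0.442  0.05 ] [ 0.477 -0.433  0.1  ]
(424, 307) [ 0.417 -0.352  0.05 ] [ 0.407 -0.346  0.1  ]
```

View pics/crop1.png

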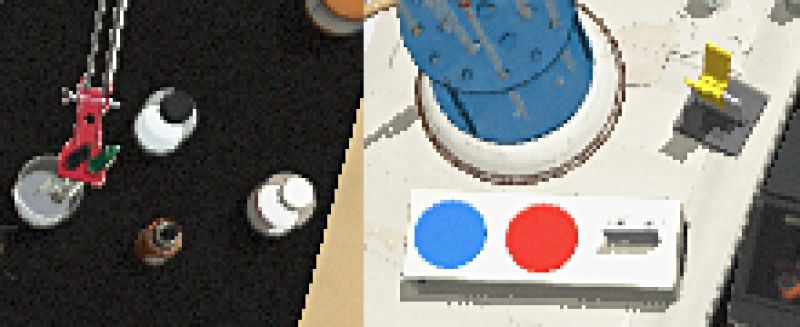

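The crop shows the black-capped bottle with its cap at about (429,269), the white cap at (461,293), and the dropper at (424,307). The tab is at about (264,231) on the riser, and the yellow clip sits on its dark stand. The next step is a measurement of caps and obstacles.

```bash
python3 - <<'E'
from h import *
ct,cs=cam("top"),cam("side")
for n,uv in(("blackcap",(429,268.6)),("whitecap",(461,292.8)),("dropcap",(425.3,305))):print(n,ray(ct,uv,.1).round(4))
def tri(a,b):
    P=[]
    for (K,W),uv in((ct,a),(cs,b)):P.append((W[:3,3],W[:3,:3]@np.linalg.inv(K)@[*uv,1]))
    A=np.c_[P[0][1],-P[1][1]];t=np.linalg.lstsq(A,P[1][0]-P[0][0],rcond=None)[0]
    p,q=P[0][0]+t[0]*P[0][1],P[1][0]+t[1]*P[1][1];return (p+q)/2,np.linalg.norm(p-q)
for n,a,b in(("clampend",(404,272),(355,183)),("standtop",(421,180),(262,150)),("redwash",(290,277),(366,272)),("balance?",(377,215),(335,213))):print(n,tri(a,b))
print("rackbase",ray(cs,(230,355),.0),ray(cs,(188,352),0),ray(cs,(271,352),0))
print("project caps in side",proj(cs,ray(ct,(429,268.6),.1)),proj(cs,ray(ct,(461,292.8),.1)))
im=manip.grab_frame("side");cv2.imwrite("pics/side1.png",np.hstack([cv2.resize(im[130:240,240:400],(448,308)),cv2.resize(im[160:400,180:390],(269,308))])[:,:,::-1])
E
```

```text
blackcap [ 0.5302 -0.3265  0.1   ]
whitecap [ 0.4883 -0.443   0.1   ]
dropcap [ 0.4145 -0.3479  0.1   ]
clampend (array([ 0.47548979, -0.25266305,  0.12735653]), np.float64(0.021692247509009315))
standtop (array([ 0.75808015, -0.21259999,  0.20991798]), np.float64(0.011065023040288967))
redwash (array([0.35709606, 0.08507458, 0.0816521 ]), np.float64(0.010677043716521941))
balance? (array([ 0.56005235, -0.11437324,  0.1259603 ]), np.float64(0.14835949729499526))
rackbase [0.61051194 0.38743151 0.        ] [0.70976968 0.41050217 0.        ] [0.52052959 0.34843505 0.        ]
project caps in side [340.08010392 174.08205294] [360.71604742 158.8318174 ]
```

View pics/side1.png

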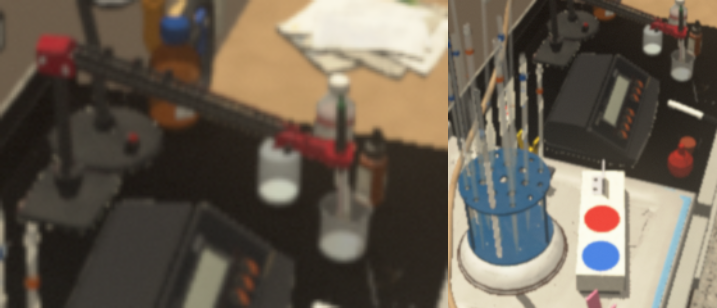

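The side crop shows the clamp arm over the beaker beside the blue bottle, so the camera must stay away from that side. I'll move above the bottles with tool x along world x.

Call:
send_rows --increments '[{"dx":0.1,"dy":-0.04,"dz":-0.1,"yaw":0.05,"claw":-1},{"dx":0.64,"dy":-0.194,"dz":-0.14,"yaw":0.213,"claw":-1},{"dx":0.64,"dy":-0.194,"dz":-0.14,"yaw":0.213,"claw":-1},{"dx":0.64,"dy":-0.194,"dz":-0.14,"yaw":0.213,"claw":-1},{"dx":0.64,"dy":-0.194,"dz":-0.14,"yaw":0.213,"claw":-1},{"dx":0.64,"dy":-0.194,"dz":-0.14,"yaw":0.213,"claw":-1},{"dx":0.64,"dy":-0.194,"dz":-0.14,"yaw":0.213,"claw":-1},{"dx":0.64,"dy":-0.194,"dz":-0.14,"yaw":0.213,"claw":-1},{"dx":0.64,"dy":-0.194,"dz":-0.14,"yaw":0.213,"claw":-1}]'

```text
time: 1.32
tool_pos: [0.4687, -0.4014, 0.3009]
tool_rot: [-0.0, 1.0, -0.001, -0.0]
contact_force: [-0.3, -0.5, 0.4]
gripper_width: 0.999
grasp_force: 0.0
```

```bash
python3 - <<'E'
from h import *
s=manip.state();np.save("s.npy",T(s));im=manip.grab_frame("wrist");cv2.imwrite("pics/w1.png",im[:,:,::-1])
print(s["tool_pos"],T(s)[:3,:2].round(3).tolist(),s["time"])
c=cam("wrist",s)
for p in[(.5302,-.3265,.1),(.4883,-.443,.1),(.4145,-.348,.1)]:print(proj(c,p))
E
```

```text
[ 0.46869946 -0.40141624  0.3009215 ] [[1.0, -0.002], [-0.002, -1.0], [-0.001, -0.0]] 1.325
[235.94939001 140.48441984]
[369.41789381 188.59130282]
[267.10798142 265.9400045 ]
```

View pics/w1.png

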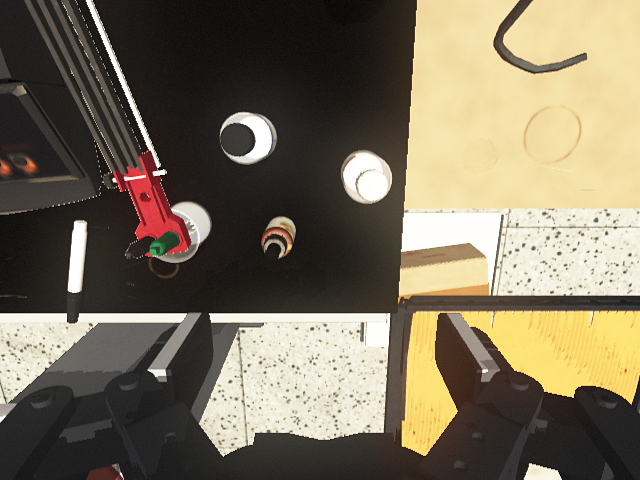

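The wrist view shows the black cap at (238,140), the white cap at (372,184), the dropper cap at (275,247) and the clamp jaw around (150,190).

```bash
python3 - <<'E'
from h import *
s=manip.state();c=cam("wrist",s);g=cv2.cvtColor(cv2.imread("pics/w1.png"),cv2.COLOR_BGR2GRAY)
for n,(x0,y0,x1,y1) in(("blue",(210,100,290,175)),("red",(330,140,400,215))):
    k=cv2.resize(g[y0:y1,x0:x1],None,fx=4,fy=4,interpolation=cv2.INTER_CUBIC)
    for r0,r1 in((56,84),(88,125)):
        h=cv2.HoughCircles(k,cv2.HOUGH_GRADIENT_ALT,1,10,param1=200,param2=.6,minRadius=r0,maxRadius=r1)
        if h is not None:
            for x,y,r in h[0][:,:3]:
                uv=((x+.5)/4-.5+x0,(y+.5)/4-.5+y0);print(n,np.round(uv,1),r/4,"z.1",ray(c,uv,.1).round(4),"z0",ray(c,uv,0).round(4))
for p in((238,140),(372,184)):print(ray(c,p,.1).round(4))
for z in(.15,.2):print("clamp right edge",ray(c,(145,140),z).round(3),ray(c,(165,172),z).round(3),ray(c,(190,240),z).round(3))
E
```

```text
blue [237.1 140.6] 17.56037 z.1 [ 0.5301 -0.3275  0.1   ] z0 [ 0.5256 -0.3058  0.    ]
blue [255.9 133.9] 19.217377 z.1 [ 0.5357 -0.344   0.1   ] z0 [ 0.5328 -0.327   0.    ]
blue [246.9 138.4] 27.250114 z.1 [ 0.532  -0.3361  0.1   ] z0 [ 0.528  -0.3168  0.    ]
blue [246.9 138.4] 24.540321 z.1 [ 0.532  -0.3361  0.1   ] z0 [ 0.528  -0.3168  0.    ]
red [372.6 180.4] 19.373907 z.1 [ 0.4957 -0.4457  0.1   ] z0 [ 0.4811 -0.4583  0.    ]
red [372.1 183.9] 17.140352 z.1 [ 0.4926 -0.4453  0.1   ] z0 [ 0.477  -0.4579  0.    ]
red [362.6 172.9] 20.18957 z.1 [ 0.5023 -0.4366  0.1   ] z0 [ 0.4896 -0.4466  0.    ]
red [372.1 183.9] 15.163219 z.1 [ 0.4926 -0.4453  0.1   ] z0 [ 0.477  -0.4579  0.    ]
red [365.4 174.9] 26.215332 z.1 [ 0.5005 -0.4391  0.1   ] z0 [ 0.4873 -0.4498  0.    ]
red [365.4 174.9] 23.388687 z.1 [ 0.5005 -0.4391  0.1   ] z0 [ 0.4873 -0.4498  0.    ]
[ 0.5307 -0.3283  0.1   ]
[ 0.4924 -0.4452  0.1   ]
clamp right edge [ 0.533 -0.271  0.15 ] [ 0.51  -0.282  0.15 ] [ 0.456 -0.295  0.15 ]
clamp right edge [ 0.535 -0.293  0.2  ] [ 0.516 -0.303  0.2  ] [ 0.471 -0.314  0.2  ]
```

```bash
python3 - <<'E'
from h import *
s=manip.state();cw,ct,cs=cam("wrist",s),cam("top"),cam("side")
im=cv2.cvtColor(cv2.imread("pics/w1.png"),cv2.COLOR_BGR2RGB);tp=cv2.cvtColor(cv2.imread("pics/top0.png"),cv2.COLOR_BGR2RGB);sd=cv2.cvtColor(cv2.imread("pics/side0.png"),cv2.COLOR_BGR2RGB)
def big(i,x0,y0,x1,y1):
    h=cv2.cvtColor(i,cv2.COLOR_RGB2HSV);m=(((h[...,0]<8)|(h[...,0]>168))&(h[...,1]>140)&(h[...,2]>60)).astype(np.uint8)
    k=np.zeros_like(m);k[y0:y1,x0:x1]=m[y0:y1,x0:x1];ys,xs=np.nonzero(k);return xs.mean(),ys.mean(),(xs.min(),xs.max(),ys.min(),ys.max())
A=big(im,100,140,200,270);B=big(tp,390,255,415,295);C=big(sd,325,165,370,200);print(A,B,C)
def tri(L):
    M=np.zeros((3,3));b=np.zeros(3)
    for (K,W),uv in L:
        d=W[:3,:3]@np.linalg.inv(K)@[*uv,1];d/=np.linalg.norm(d);P=np.eye(3)-np.outer(d,d);M+=P;b+=P@W[:3,3]
    return np.linalg.solve(M,b).round(3)
print(tri([(cw,A[:2]),(ct,B[:2])]),tri([(cw,A[:2]),(cs,C[:2])]),tri([(cw,A[:2]),(ct,B[:2]),(cs,C[:2])]))
E
```

```text
(np.float64(152.19803278688525), np.float64(204.3577049180328), (np.int64(113), np.int64(190), np.int64(150), np.int64(256))) (np.float64(402.8445945945946), np.float64(278.05405405405406), (np.int64(396), np.int64(409), np.int64(261), np.int64(290))) (np.float64(353.0855614973262), np.float64(182.24598930481284), (np.int64(339), np.int64(366), np.int64(175), np.int64(189)))
[ 0.474 -0.254  0.11 ] [ 0.476 -0.257  0.122] [ 0.473 -0.256  0.121]
```

Call:
send_rows --increments '[{"dx":0.1226,"dy":-0.1468,"dz":0,"yaw":-0.133,"claw":-0.6},{"dx":0.1226,"dy":-0.1468,"dz":0,"yaw":-0.133,"claw":-0.6},{"dx":0.1226,"dy":-0.1468,"dz":0.1,"yaw":-0.133,"claw":-0.6},{"dx":0.1226,"dy":-0.1468,"dz":0.2,"yaw":-0.133,"claw":-0.6},{"dx":0.1226,"dy":-0.1468,"dz":0.28,"yaw":-0.133,"claw":-0.6},{"dx":0.1226,"dy":-0.1468,"dz":0.34,"yaw":-0.133,"claw":-0.6}]'

```text
time: 2.12
tool_pos: [0.5295, -0.3274, 0.1288]
tool_rot: [-0.001, 0.995, 0.099, -0.001]
contact_force: [0.1, 0.1, 0.7]
gripper_width: 0.796
grasp_force: 0.0
```

```bash
python3 - <<'E'
from h import *
s=manip.state();im=manip.grab_frame("wrist");cv2.imwrite("pics/w2.png",im[:,:,::-1])
print(s["tool_pos"],T(s)[:3,:2].round(4).tolist(),s["gripper_width"])
c=cam("wrist",s);print(proj(c,(.5302,-.3278,.1)))
E
```

```text
[ 0.52950844 -0.3274284   0.12878994] [[0.9804, 0.1969], [0.1969, -0.9804], [-0.0017, -0.0019]] 0.7963402186887095
[323.51478514 287.01490243]
```

View pics/w2.png

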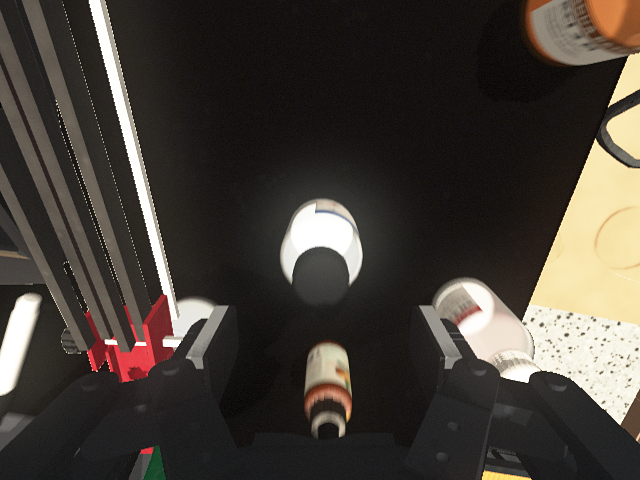

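Black cap top disc centre is at about (320,278), with the expected position at (323.5,287). The clamp is left of the left finger, clear.

```bash
python3 - <<'E'
from h import *
s=manip.state();c=cam("wrist",s);g=cv2.cvtColor(cv2.imread("pics/w2.png"),cv2.COLOR_BGR2GRAY)
k=(g[200:312,270:375]<75).astype(np.uint8);n,l,st,ce=cv2.connectedComponentsWithStats(k)
i=l[278-200,320-270];print(st[i]);m=(l==i)
for y in range(240,310,6):
    r=np.nonzero(m[y-200])[0];print(y,(r.min()+270,r.max()+270) if len(r) else None)
for v in(276,279,282):print(ray(c,(320,v),.1).round(4))
print("expected r", 384.8*.014/.175)
E
```

```text
[   0    0  105  112 7190]
240 (np.int64(270), np.int64(374))
246 (np.int64(270), np.int64(374))
252 (np.int64(270), np.int64(374))
258 (np.int64(270), np.int64(374))
264 (np.int64(270), np.int64(374))
270 (np.int64(270), np.int64(374))
276 (np.int64(270), np.int64(374))
282 (np.int64(270), np.int64(374))
288 (np.int64(270), np.int64(374))
294 (np.int64(270), np.int64(374))
300 (np.int64(270), np.int64(374))
306 (np.int64(270), np.int64(374))
[ 0.5352 -0.3231  0.1   ]
[ 0.5337 -0.3234  0.1   ]
[ 0.5323 -0.3237  0.1   ]
expected r 30.784000000000002
```

Call:
send_rows --increments '[{"dx":0.005,"dy":-0.004,"dz":0.05,"claw":-0.6},{"dx":0.005,"dy":-0.004,"dz":0.1,"claw":-0.6},{"dx":0.005,"dy":-0.004,"dz":0.15,"claw":-0.6},{"dx":0.005,"dy":-0.004,"dz":0.188,"claw":-0.6},{"dx":0.005,"dy":-0.004,"dz":0.188,"claw":-0.6},{"dx":0.005,"dy":-0.004,"dz":0.188,"claw":-0.2},{"dx":0.005,"dy":-0.004,"dz":0.188,"claw":0.1},{"dx":0.005,"dy":-0.004,"dz":0.188,"claw":1},{"dx":0.005,"dy":-0.004,"dz":0.188,"claw":1},{"dx":0.005,"dy":-0.004,"dz":0.188,"claw":1}]'

```text
invalid input
```

Call:
send_rows --increments '[{"dx":0.005,"dy":-0.004,"dz":0.05,"yaw":0,"claw":-0.6},{"dx":0.005,"dy":-0.004,"dz":0.1,"yaw":0,"claw":-0.6},{"dx":0.005,"dy":-0.004,"dz":0.15,"yaw":0,"claw":-0.6},{"dx":0.005,"dy":-0.004,"dz":0.188,"yaw":0,"claw":-0.6},{"dx":0.005,"dy":-0.004,"dz":0.188,"yaw":0,"claw":-0.6},{"dx":0.005,"dy":-0.004,"dz":0.188,"yaw":0,"claw":-0.2},{"dx":0.005,"dy":-0.004,"dz":0.188,"yaw":0,"claw":0.1},{"dx":0.005,"dy":-0.004,"dz":0.188,"yaw":0,"claw":1},{"dx":0.005,"dy":-0.004,"dz":0.188,"yaw":0,"claw":1},{"dx":0.005,"dy":-0.004,"dz":0.188,"yaw":0,"claw":1}]'

```text
time: 3.42
tool_pos: [0.5337, -0.3256, 0.0385]
tool_rot: [0.001, 0.995, 0.1, 0.001]
contact_force: [-0.5, -3.3, 5.2]
gripper_width: 0.545
grasp_force: 61.9
```

Call:
send_rows --increments '[{"dx":0,"dy":0,"dz":-0.05,"yaw":0,"claw":1},{"dx":0,"dy":0,"dz":-0.15,"yaw":0,"claw":1},{"dx":0,"dy":0,"dz":-0.27,"yaw":0,"claw":1},{"dx":0,"dy":0,"dz":-0.39,"yaw":0,"claw":1},{"dx":0,"dy":0,"dz":-0.5,"yaw":0,"claw":1},{"dx":0,"dy":0,"dz":-0.5,"yaw":0,"claw":1},{"dx":0,"dy":0,"dz":-0.5,"yaw":0,"claw":1}]'

```text
time: 4.3
tool_pos: [0.5325, -0.3237, 0.2851]
tool_rot: [-0.001, 0.995, 0.1, -0.001]
contact_force: [-0.2, -0.5, -1.8]
gripper_width: 0.544
grasp_force: 66.9
```

```bash
python3 - <<'E'
from h import *
s=manip.state();print(s["tool_pos"],T(s)[:3,:2].round(4).tolist(),s["contact_force"],s["gripper_width"])
for p in((.53,.36),(.55,.39),(.61,.387),(.5,.40)):
    print(p,[(proj(cam("top"),(*p,z)).round().tolist(),proj(cam("side"),(*p,z)).round().tolist()) for z in(.1,.2,.3,.4)])
im=manip.grab_frame("wrist");sd=manip.grab_frame("side");tp=manip.grab_frame("top")
a=cv2.resize(im[200:480],(400,175));b=cv2.resize(sd[150:400,150:350],(320,400));d=cv2.resize(tp[80:260,160:310],(333,400))
cv2.imwrite("pics/m1.png",np.vstack([np.hstack([b,d]),np.hstack([a,np.zeros((175,253,3),np.uint8)])])[:,:,::-1])
E
```

```text
[ 0.53252001 -0.32368872  0.28511759] [[0.98, 0.199], [0.199, -0.98], [-0.002, -0.0031]] [-0.24127878 -0.54683494 -1.8422806 ] 0.5440429384597689
(0.53, 0.36) [([229.0, 202.0], [264.0, 327.0]), ([224.0, 191.0], [263.0, 296.0]), ([218.0, 179.0], [261.0, 261.0]), ([211.0, 166.0], [259.0, 222.0])]
(0.55, 0.39) [([223.0, 194.0], [251.0, 334.0]), ([217.0, 183.0], [249.0, 303.0]), ([211.0, 170.0], [246.0, 268.0]), ([203.0, 156.0], [243.0, 229.0])]
(0.61, 0.387) [([231.0, 178.0], [227.0, 327.0]), ([225.0, 166.0], [223.0, 296.0]), ([219.0, 153.0], [219.0, 261.0]), ([213.0, 138.0], [214.0, 222.0])]
(0.5, 0.4) [([214.0, 207.0], [270.0, 343.0]), ([208.0, 196.0], [269.0, 312.0]), ([201.0, 184.0], [268.0, 277.0]), ([193.0, 171.0], [266.0, 237.0])]
```

View pics/m1.png

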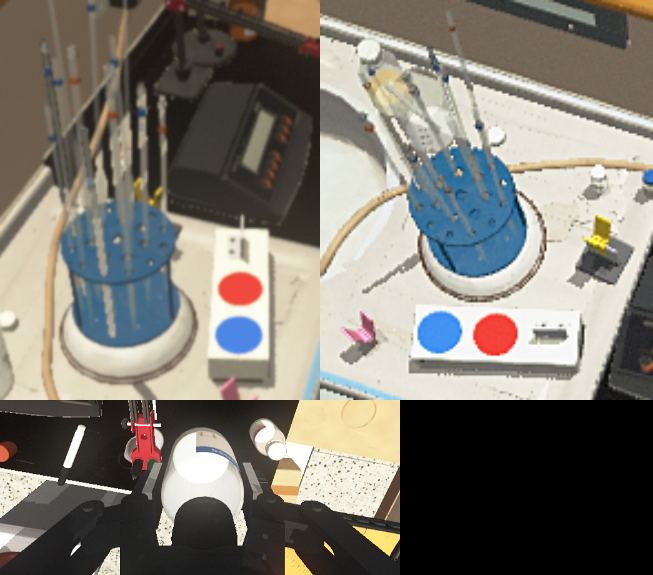

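The bottle is held upright between the pads. The pipettes are nearly vertical at x ≥ 0.54, and the riser is clear.

Call:
send_rows --increments '[{"dx":0.01,"dy":-0.05,"dz":0,"yaw":-0.06,"claw":1},{"dx":0.02,"dy":-0.15,"dz":0,"yaw":-0.18,"claw":1},{"dx":0.03,"dy":-0.26,"dz":0,"yaw":-0.3,"claw":1},{"dx":0.035,"dy":-0.37,"dz":0,"yaw":-0.42,"claw":1},{"dx":0.04,"dy":-0.48,"dz":0,"yaw":-0.54,"claw":1},{"dx":0.045,"dy":-0.59,"dz":0,"yaw":-0.66,"claw":1},{"dx":0.05,"dy":-0.7,"dz":0,"yaw":-0.78,"claw":1},{"dx":0.06,"dy":-0.8,"dz":0,"yaw":-0.9,"claw":1}]'

```text
time: 5.45
tool_pos: [0.4817, 0.0751, 0.2854]
tool_rot: [-0.001, 0.712, 0.702, -0.001]
contact_force: [0.7, -0.3, -1.3]
gripper_width: 0.547
grasp_force: 66.9
```

```bash
cat >> h.py <<'E'
def rel(p,a=None,pt=0.0):
    """shift/turn units from the present pose to TCP p, tool-x heading a"""
    s=manip.state();M=T(s);d=M[:3,:3].T@(np.array(p)-M[:3,3]);h=np.arctan2(M[1,0],M[0,0])
    print("pos",M[:3,3].round(4),"a",round(h,4),"t",round(s["time"],2),"w",round(float(s["gripper_width"]),3),"F",np.round(s["contact_force"],1))
    print("units",(d/.5).round(4),"yaw",None if a is None else round(-(a-h)/1.5,4))
E
python3 -c "
from h import *
rel((.4373,.3892,.2),1.858)"
```

```text
pos [0.4817 0.0751 0.2854] a 1.556 t 5.45 w 0.547 F [ 0.7 -0.3 -1.3]
units [ 0.6268 -0.0977  0.1712] yaw -0.2013
```

Call:
send_rows --increments '[{"dx":0.06,"dy":-0.01,"dz":0,"yaw":-0.03,"claw":1},{"dx":0.17,"dy":-0.03,"dz":0,"yaw":-0.1,"claw":1},{"dx":0.29,"dy":-0.05,"dz":0,"yaw":-0.15,"claw":1},{"dx":0.41,"dy":-0.07,"dz":0.05,"yaw":-0.2,"claw":1},{"dx":0.52,"dy":-0.085,"dz":0.1,"yaw":-0.201,"claw":1},{"dx":0.6,"dy":-0.095,"dz":0.15,"yaw":-0.201,"claw":1},{"dx":0.627,"dy":-0.098,"dz":0.17,"yaw":-0.201,"claw":1},{"dx":0.627,"dy":-0.098,"dz":0.17,"yaw":-0.201,"claw":1}]'

```text
time: 6.45
tool_pos: [0.4397, 0.3873, 0.2]
tool_rot: [-0.001, 0.601, 0.799, -0.002]
contact_force: [0.2, -0.5, -0.7]
gripper_width: 0.543
grasp_force: 66.9
```

```bash
python3 - <<'E'
from h import *
rel((.4373,.3892,.2),1.858)
s=manip.state();c=cam("wrist",s);im=manip.grab_frame("wrist");cv2.imwrite("pics/w3.png",im[:,:,::-1])
for n,lo,hi in(("blue",(95,120,80),(125,255,255)),("red",(0,150,80),(8,255,255))):print(n,blobs(im,lo,hi,300))
print("disc",proj(c,(.4373,.3892,.05)),proj(c,(.4614,.3077,.05)),"cap at",proj(c,T(s)[:3,3]-np.array([0,0,.038-.1])))
E
```

```text
pos [0.4397 0.3873 0.2   ] a 1.8524 t 6.45 w 0.543 F [ 0.2 -0.5 -0.7]
units [ 0.005  -0.0035  0.0001] yaw -0.0038
blue [([281, 181, 86, 73, 4820], [323.8, 217.3]), ([447, 182, 188, 140, 11332], [528.8, 239.4]), ([435, 246, 91, 118, 4611], [473.0, 311.4]), ([521, 252, 119, 211, 12095], [595.1, 347.4])]
red [([148, 453, 44, 27, 834], [173.1, 468.4])]
disc [322.28069273 220.58077345] [323.04494117 317.86692451] cap at [323.02448442 431.87847393]
```

View pics/w3.png

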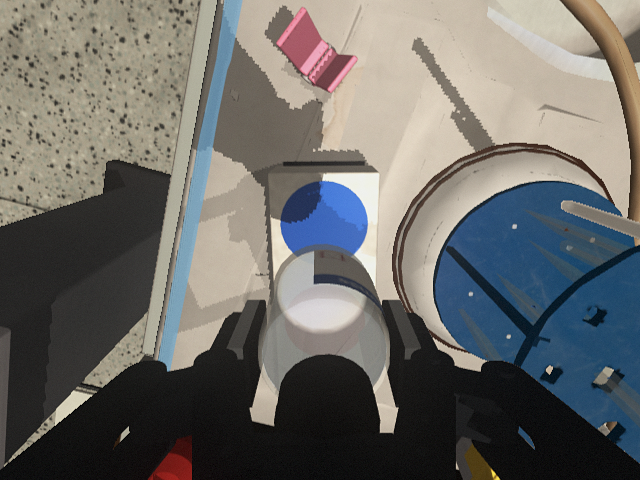

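The blue disc is at (324,~223) with its top edge at row 181. The bottle hangs upright between the pads with its base ring topping at about row 246, and the hand's route down is clear of the rack.

```bash
python3 - <<'E'
from h import *
s=manip.state();c=cam("wrist",s);t=np.linspace(0,6.28,200)
def circ(x,y,z,r):
    q=np.array([proj(c,(x+r*np.cos(u),y+r*np.sin(u),z)) for u in t]);return q.min(0).round(1),q.max(0).round(1)
print("disc",circ(.4373,.3892,.05,.034))
p=T(s)[:3,3]
for z in(0,.07):print("bottle",z,circ(p[0],p[1],p[2]-.038+z,.0245))
print("cap",circ(p[0],p[1],p[2]-.038+.1,.014))
g=cv2.cvtColor(cv2.imread("pics/w3.png"),cv2.COLOR_BGR2GRAY)
for r0,r1 in((35,60),(60,75)):
    h=cv2.HoughCircles(g[230:420,230:420],cv2.HOUGH_GRADIENT_ALT,1,5,param1=120,param2=.5,minRadius=r0,maxRadius=r1);print(None if h is None else (h[0][:,:3]+[230,230,0]).round(1))
E
```

```text
disc (array([277.5, 176. ]), array([364.2, 260.3]))
bottle 0 (array([275.5, 233.3]), array([372.4, 323. ]))
bottle 0.07 (array([250. , 295.2]), array([397.6, 422.3]))
cap (array([269.4, 386.1]), array([377.9, 473.7]))
[[320.  289.   45.1]
 [327.  296.   52.9]
 [335.  337.   54.8]
 [311.  351.   52.2]
 [324.  310.   46.3]
 [324.  393.   43.7]]
[[322.  348.   65. ]
 [322.  322.   67.5]]
```

```bash
python3 - <<'E'
from h import *
c=cam("side");im=cv2.cvtColor(cv2.imread("pics/side0.png"),cv2.COLOR_BGR2RGB)
B=[(b,"b") for b in blobs(im,(100,120,100),(125,255,255),200)]+[(b,"r") for b in blobs(im,(0,150,120),(8,255,255),200)]
for (st,ce),n in B:print(n,st,ce,ray(c,ce,.05).round(4))
E
```

```text
b [189, 277, 64, 78, 1123] [221.6, 312.7] [0.6633 0.3096 0.05  ]
b [223, 326, 32, 39, 380] [240.3, 349.9] [0.5743 0.402  0.05  ]
b [285, 348, 28, 23, 493] [298.6, 358.9] [0.4391 0.3846 0.05  ]
r [464, 14, 51, 16, 376] [492.6, 19.5] [ 0.1141 -2.4019  0.05  ]
r [517, 18, 72, 18, 721] [552.1, 25.2] [-0.2274 -2.414   0.05  ]
r [287, 321, 27, 19, 411] [299.7, 330.1] [0.4631 0.3027 0.05  ]
```

```bash
python3 -c "
from h import *
rel((.439,.3866,.092),1.857)"
```

```text
pos [0.4406 0.387  0.2016] a 1.8513 t 6.5 w 0.544 F [-0.2 -0.3 -0.4]
units [ 0.0004 -0.0029  0.2191] yaw -0.0038
```

Call:
send_rows --increments '[{"dx":0,"dy":-0.003,"dz":0.06,"yaw":-0.004,"claw":1},{"dx":0,"dy":-0.003,"dz":0.12,"yaw":-0.004,"claw":1},{"dx":0,"dy":-0.003,"dz":0.17,"yaw":-0.004,"claw":1},{"dx":0,"dy":-0.003,"dz":0.2,"yaw":-0.004,"claw":1},{"dx":0,"dy":-0.003,"dz":0.213,"yaw":-0.004,"claw":1},{"dx":0,"dy":-0.003,"dz":0.219,"yaw":-0.004,"claw":1},{"dx":0,"dy":-0.003,"dz":0.219,"yaw":-0.004,"claw":1},{"dx":0,"dy":-0.003,"dz":0.219,"yaw":-0.004,"claw":1}]'

```text
time: 7.5
tool_pos: [0.4397, 0.3877, 0.0938]
tool_rot: [0.0, 0.599, 0.801, 0.001]
contact_force: [-0.1, -0.1, -1.1]
gripper_width: 0.544
grasp_force: 66.9
```

```bash
python3 -c "
from h import *
rel((.439,.3866,.0885),1.857)"
```

```text
pos [0.4397 0.3877 0.0938] a 1.8575 t 7.5 w 0.544 F [-0.1 -0.1 -1.1]
units [-0.0017 -0.002   0.0105] yaw 0.0003
```

Call:
send_rows --increments '[{"dx":-0.001,"dy":-0.001,"dz":0.003,"yaw":0,"claw":1},{"dx":-0.001,"dy":-0.001,"dz":0.006,"yaw":0,"claw":1},{"dx":-0.001,"dy":-0.001,"dz":0.008,"yaw":0,"claw":1},{"dx":-0.001,"dy":-0.001,"dz":0.009,"yaw":0,"claw":1},{"dx":-0.001,"dy":-0.001,"dz":0.009,"yaw":0,"claw":1}]'

```text
time: 8.12
tool_pos: [0.4392, 0.3871, 0.0911]
tool_rot: [-0.0, 0.599, 0.801, 0.0]
contact_force: [-4.6, -3.0, 10.6]
gripper_width: 0.543
grasp_force: 68.1
```

Call:
send_rows --increments '[{"dx":0,"dy":0,"dz":-0.001,"yaw":0,"claw":-0.2},{"dx":0,"dy":0,"dz":-0.001,"yaw":0,"claw":-0.4},{"dx":0,"dy":0,"dz":-0.001,"yaw":0,"claw":-0.5},{"dx":0,"dy":0,"dz":-0.001,"yaw":0,"claw":-0.5},{"dx":0,"dy":0,"dz":-0.05,"yaw":0,"claw":-0.5},{"dx":0,"dy":0,"dz":-0.15,"yaw":0,"claw":-0.5},{"dx":0,"dy":0,"dz":-0.27,"yaw":0,"claw":-0.5},{"dx":0,"dy":0,"dz":-0.36,"yaw":0,"claw":-0.5},{"dx":0,"dy":0,"dz":-0.36,"yaw":0,"claw":-0.5}]'

```text
time: 9.25
tool_pos: [0.4409, 0.388, 0.2743]
tool_rot: [0.002, 0.599, 0.801, 0.005]
contact_force: [0.6, 1.1, -0.1]
gripper_width: 0.748
grasp_force: 0.0
```

```bash
python3 - <<'E'
from h import *
rel((.492,-.4455,.28),0.3)
for n in("wrist","top","side"):
    s=manip.state();im=manip.grab_frame(n);c=cam(n,s);cv2.imwrite(f"pics/a_{n}.png",im[:,:,::-1])
    t=np.linspace(0,6.28,100)
    q=np.array([proj(c,(.439+.014*np.cos(u),.3866+.014*np.sin(u),.15)) for u in t]);print(n,"cap pred",q.min(0).round(1),q.max(0).round(1))
    h=cv2.cvtColor(im,cv2.COLOR_RGB2HSV);u=proj(c,(.439,.3866,.15)).astype(int);r=60 if n=="wrist" else 14
    y0,x0=max(u[1]-r,0),u[0]-r
    m=(h[y0:u[1]+r,x0:u[0]+r,2]<70).astype(np.uint8);k,l,st,ce=cv2.connectedComponentsWithStats(m)
    for i in range(1,k):
        if st[i][4]>15:print(st[i]+[x0,y0,0,0,0],ce[i]+[x0,y0],ray(c,ce[i]+[x0,y0],.147).round(4))
E
```

```text
pos [0.4409 0.388  0.2743] a 1.8573 t 9.25 w 0.748 F [ 0.6  1.1 -0.1]
units [-1.6279 -0.373  -0.0199] yaw 1.0382
wrist cap pred [299.6 215.7] [338.4 253.1]
[315 192  18   5  24] [322.91666667 193.41666667] [0.4334 0.4156 0.147 ]
[ 299  215   39   41 1227] [317.60228199 235.25590872] [0.4384 0.3851 0.147 ]
[376 222   3  38  63] [377.23809524 240.77777778] [0.4815 0.3932 0.147 ]
top cap pred [203.6 215.7] [212.4 224. ]
[204 214  10  12  45] [209.42222222 221.62222222] [0.4357 0.381  0.147 ]
side cap pred [292.1 325.2] [305.2 335.2]
[295 326  10  11  92] [299.44565217 331.27173913] [0.4372 0.3866 0.147 ]
```

```bash
python3 - <<'E'
from h import *
s=manip.state();c=cam("wrist",s);im=cv2.cvtColor(cv2.imread("pics/a_wrist.png"),cv2.COLOR_BGR2RGB)
t=np.linspace(0,6.28,200)
def circ(x,y,z,r):
    q=np.array([proj(c,(x+r*np.cos(u),y+r*np.sin(u),z)) for u in t]);return q.min(0).round(1),q.max(0).round(1)
print("disc",circ(.439,.3866,.05,.034),"red",circ(.463,.3051,.05,.034),"base",circ(.439,.3866,.05,.0245))
print([b for b in blobs(im,(105,120,80),(125,255,255),200)],blobs(im,(0,150,80),(8,255,255),300))
x,y=315,130
cv2.imwrite("pics/a_crop.png",cv2.resize(im[100:400,220:420],(533,800) if 0 else (400,600))[:,:,::-1])
E
```

```text
disc (array([289.1, 169.7]), array([360.8, 240.2])) red (array([291.4, 256.6]), array([358.4, 318.2])) base (array([299.1, 180.1]), array([350.8, 230.8]))
[([306, 171, 48, 51, 828], [333.0, 187.7]), ([419, 172, 133, 95, 5286], [473.3, 210.6]), ([453, 206, 111, 148, 6105], [500.1, 280.9]), ([409, 226, 54, 92, 2321], [431.7, 270.3])] [([287, 256, 65, 61, 3054], [318.9, 286.0])]
```

Call:
send_rows --increments '[{"dx":-0.08,"dy":-0.02,"dz":-0.01,"yaw":0.1,"claw":-0.5},{"dx":-0.2,"dy":-0.045,"dz":-0.02,"yaw":0.22,"claw":-0.5},{"dx":-0.32,"dy":-0.07,"dz":-0.02,"yaw":0.34,"claw":-0.5},{"dx":-0.44,"dy":-0.1,"dz":-0.02,"yaw":0.46,"claw":-0.5},{"dx":-0.56,"dy":-0.13,"dz":-0.02,"yaw":0.58,"claw":-0.5},{"dx":-0.68,"dy":-0.155,"dz":-0.02,"yaw":0.7,"claw":-0.5},{"dx":-0.8,"dy":-0.18,"dz":-0.02,"yaw":0.82,"claw":-0.5},{"dx":-0.92,"dy":-0.21,"dz":-0.02,"yaw":0.94,"claw":-0.5},{"dx":-1,"dy":-0.23,"dz":-0.02,"yaw":0.97,"claw":-0.5}]'

```text
time: 10.52
tool_pos: [0.4687, -0.1276, 0.2755]
tool_rot: [-0.001, 0.98, 0.198, -0.002]
contact_force: [1.1, 0.8, -0.5]
gripper_width: 0.751
grasp_force: 0.0
```

```bash
python3 -c "
from h import *
rel((.492,-.4455,.28),0.4)"
```

```text
pos [ 0.4687 -0.1276  0.2755] a 0.3979 t 10.53 w 0.751 F [ 1.1  0.8 -0.5]
units [-0.2034  0.6042 -0.0101] yaw -0.0014
```

Call:
send_rows --increments '[{"dx":-0.03,"dy":0.08,"dz":-0.01,"yaw":0,"claw":-0.5},{"dx":-0.07,"dy":0.2,"dz":-0.01,"yaw":0,"claw":-0.5},{"dx":-0.11,"dy":0.32,"dz":-0.01,"yaw":0,"claw":-0.5},{"dx":-0.15,"dy":0.44,"dz":0,"yaw":0,"claw":-0.5},{"dx":-0.185,"dy":0.55,"dz":0.05,"yaw":0,"claw":-0.5},{"dx":-0.203,"dy":0.604,"dz":0.12,"yaw":0,"claw":-0.5},{"dx":-0.203,"dy":0.604,"dz":0.15,"yaw":0,"claw":-0.5},{"dx":-0.203,"dy":0.604,"dz":0.15,"yaw":0,"claw":-0.5},{"dx":-0.203,"dy":0.604,"dz":0.15,"yaw":0,"claw":-0.5}]'

```text
time: 11.65
tool_pos: [0.4953, -0.4423, 0.2044]
tool_rot: [0.001, 0.98, 0.2, 0.0]
contact_force: [0.6, 0.3, 1.0]
gripper_width: 0.753
grasp_force: 0.0
```

```bash
python3 - <<'E'
from h import *
rel((.492,-.4455,.037),0.4)
s=manip.state();im=manip.grab_frame("wrist");c=cam("wrist",s);cv2.imwrite("pics/w4.png",im[:,:,::-1])
t=np.linspace(0,6.28,100);q=np.array([proj(c,(.492+.014*np.cos(u),-.4455+.014*np.sin(u),.1)) for u in t]);print("cap pred",q.min(0),q.max(0))
u=proj(c,(.492,-.4455,.1)).astype(int);x0,y0=u-45
k=cv2.resize(cv2.cvtColor(im,cv2.COLOR_RGB2GRAY)[y0:y0+90,x0:x0+90],None,fx=4,fy=4,interpolation=2)
h=cv2.HoughCircles(k,cv2.HOUGH_GRADIENT_ALT,1,5,param1=150,param2=.6,minRadius=70,maxRadius=190)
for x,y,r in ([] if h is None else h[0][:,:3]):
    uv=(x/4+x0,y/4+y0);print(np.round(uv,1),r/4,ray(c,uv,.1).round(4),ray(c,uv,0).round(4))
cv2.imwrite("pics/w4c.png",cv2.resize(im[u[1]-120:u[1]+80,u[0]-130:u[0]+130],None,fx=3,fy=3)[:,:,::-1])
E
```

```text
pos [ 0.4953 -0.4423  0.2044] a 0.4036 t 11.65 w 0.753 F [0.6 0.3 1. ]
units [-0.0088  0.0029  0.3348] yaw 0.0024
cap pred [304.32112855 227.72882533] [345.83911877 267.1773258 ]
[325.5 228.8] 30.874763 [ 0.5043 -0.4405  0.1   ] [ 0.4793 -0.4519  0.    ]
[320.2 234.8] 33.88489 [ 0.4991 -0.4389  0.1   ] [ 0.472  -0.4496  0.    ]
[323.8 247.2] 21.079643 [ 0.492  -0.4445  0.1   ] [ 0.462  -0.4575  0.    ]
[325.8 249.5] 19.88637 [ 0.491  -0.4464  0.1   ] [ 0.4606 -0.4601  0.    ]
[325.5 239.5] 27.857782 [ 0.4975 -0.4435  0.1   ] [ 0.4697 -0.456   0.    ]
[328.2 246.5] 23.171078 [ 0.4937 -0.4471  0.1   ] [ 0.4643 -0.4611  0.    ]
```

Call:
send_rows --increments '[{"dx":-0.009,"dy":0.002,"dz":0.08,"yaw":0,"claw":-0.6},{"dx":-0.009,"dy":0.002,"dz":0.16,"yaw":0,"claw":-0.6},{"dx":-0.009,"dy":0.002,"dz":0.23,"yaw":0,"claw":-0.6},{"dx":-0.009,"dy":0.002,"dz":0.29,"yaw":0,"claw":-0.6},{"dx":-0.009,"dy":0.002,"dz":0.325,"yaw":0,"claw":-0.6},{"dx":-0.009,"dy":0.002,"dz":0.334,"yaw":0,"claw":-0.6},{"dx":-0.009,"dy":0.002,"dz":0.334,"yaw":0,"claw":-0.6}]'

```text
time: 12.58
tool_pos: [0.4917, -0.4462, 0.0376]
tool_rot: [0.001, 0.98, 0.2, 0.001]
contact_force: [-0.8, 0.1, 0.5]
gripper_width: 0.799
grasp_force: 0.0
```

```bash
python3 -c "
from h import *
rel((.492,-.4447,.038),0.4)"
```

```text
pos [ 0.4917 -0.4462  0.0376] a 0.4025 t 12.57 w 0.799 F [-0.8  0.1  0.5]
units [ 0.0017 -0.0026 -0.0007] yaw 0.0017
```

Aligned; grip and lift.

Call:
send_rows --increments '[{"dx":0.001,"dy":-0.002,"dz":-0.001,"yaw":0,"claw":-0.2},{"dx":0.001,"dy":-0.002,"dz":-0.001,"yaw":0,"claw":0.1},{"dx":0.001,"dy":-0.002,"dz":-0.001,"yaw":0,"claw":1},{"dx":0.001,"dy":-0.002,"dz":-0.001,"yaw":0,"claw":1},{"dx":0.001,"dy":-0.002,"dz":-0.001,"yaw":0,"claw":1},{"dx":0.001,"dy":-0.002,"dz":-0.001,"yaw":0,"claw":1}]'

```text
time: 13.32
tool_pos: [0.4922, -0.4456, 0.0391]
tool_rot: [0.001, 0.98, 0.2, 0.001]
contact_force: [-0.0, 1.5, 5.8]
gripper_width: 0.547
grasp_force: 62.1
```

Call:
send_rows --increments '[{"dx":0,"dy":0,"dz":-0.05,"yaw":0,"claw":1},{"dx":0,"dy":0,"dz":-0.15,"yaw":0,"claw":1},{"dx":0,"dy":0,"dz":-0.27,"yaw":0,"claw":1},{"dx":0,"dy":0,"dz":-0.39,"yaw":0,"claw":1},{"dx":0,"dy":0,"dz":-0.5,"yaw":0,"claw":1},{"dx":0,"dy":0,"dz":-0.52,"yaw":0,"claw":1},{"dx":0,"dy":0,"dz":-0.52,"yaw":0,"claw":1}]'

```text
time: 14.2
tool_pos: [0.4911, -0.4447, 0.2969]
tool_rot: [0.0, 0.98, 0.2, 0.0]
contact_force: [0.4, -1.0, -0.4]
gripper_width: 0.548
grasp_force: 61.9
```

```bash
python3 -c "
from h import *
rel((.4628,.3053,.29),1.857)"
```

```text
pos [ 0.4911 -0.4447  0.2969] a 0.4022 t 14.2 w 0.548 F [ 0.4 -1.  -0.4]
units [ 0.5352 -1.4025  0.013 ] yaw -0.9699
```

Call:
send_rows --increments '[{"dx":0.03,"dy":-0.07,"dz":0,"yaw":-0.08,"claw":1},{"dx":0.07,"dy":-0.18,"dz":0,"yaw":-0.2,"claw":1},{"dx":0.11,"dy":-0.29,"dz":0,"yaw":-0.32,"claw":1},{"dx":0.155,"dy":-0.4,"dz":0,"yaw":-0.44,"claw":1},{"dx":0.2,"dy":-0.51,"dz":0,"yaw":-0.56,"claw":1},{"dx":0.24,"dy":-0.62,"dz":0,"yaw":-0.68,"claw":1},{"dx":0.28,"dy":-0.73,"dz":0,"yaw":-0.8,"claw":1},{"dx":0.32,"dy":-0.84,"dz":0,"yaw":-0.92,"claw":1},{"dx":0.36,"dy":-0.95,"dz":0,"yaw":-0.97,"claw":1},{"dx":0.38,"dy":-1,"dz":0,"yaw":-0.97,"claw":1}]'

```text
time: 15.45
tool_pos: [0.4683, 0.0924, 0.2932]
tool_rot: [-0.002, 0.598, 0.802, -0.002]
contact_force: [1.3, -0.7, -0.1]
gripper_width: 0.545
grasp_force: 62.0
```

```bash
python3 -c "
from h import *
rel((.4628,.3053,.25),1.857)"
```

```text
pos [0.4683 0.0924 0.2932] a 1.8607 t 15.45 w 0.545 F [ 1.3 -0.7 -0.1]
units [0.4111 0.1116 0.0864] yaw 0.0025
```

Call:
send_rows --increments '[{"dx":0.06,"dy":0.02,"dz":0,"yaw":0,"claw":1},{"dx":0.17,"dy":0.05,"dz":0.02,"yaw":0,"claw":1},{"dx":0.28,"dy":0.08,"dz":0.05,"yaw":0,"claw":1},{"dx":0.37,"dy":0.1,"dz":0.08,"yaw":0,"claw":1},{"dx":0.408,"dy":0.111,"dz":0.086,"yaw":0,"claw":1},{"dx":0.411,"dy":0.111,"dz":0.086,"yaw":0,"claw":1},{"dx":0.411,"dy":0.111,"dz":0.086,"yaw":0,"claw":1}]'

```text
time: 16.32
tool_pos: [0.4655, 0.3017, 0.2535]
tool_rot: [0.0, 0.599, 0.801, -0.0]
contact_force: [0.5, -0.3, -0.3]
gripper_width: 0.547
grasp_force: 62.0
```

```bash
python3 - <<'E'
from h import *
s=manip.state();im=manip.grab_frame("wrist");c=cam("wrist",s);cv2.imwrite("pics/w5.png",im[:,:,::-1])
rel((.4628,.3053,.093),1.857)
t=np.linspace(0,6.28,200)
def circ(x,y,z,r):
    q=np.array([proj(c,(x+r*np.cos(u),y+r*np.sin(u),z)) for u in t]);return q.min(0).round(1),q.max(0).round(1)
print("blue",circ(.439,.3866,.05,.034),"base",circ(.439,.3866,.05,.0245),"red",circ(.4628,.3053,.05,.034))
print(blobs(im,(100,100,60),(128,255,255),300),blobs(im,(0,150,60),(8,255,255),150))
E
```

```text
pos [0.4657 0.3015 0.254 ] a 1.8558 t 16.38 w 0.55 F [ 0.   0.1 -1.1]
units [ 0.009  -0.0036  0.3219] yaw -0.0008
blue (array([281.9,  62.2]), array([362.2, 147.4])) base (array([293.1,  74.7]), array([351. , 136.1])) red (array([284.9, 166.8]), array([359.4, 240.2]))
[([486, 19, 154, 294, 28077], [568.9, 171.9]), ([425, 59, 126, 185, 9273], [471.0, 142.9]), ([282, 61, 81, 85, 1267], [325.3, 93.7])] [([286, 167, 74, 72, 4195], [322.5, 203.1]), ([153, 335, 51, 36, 1201], [177.7, 352.2])]
```

View pics/w5.png

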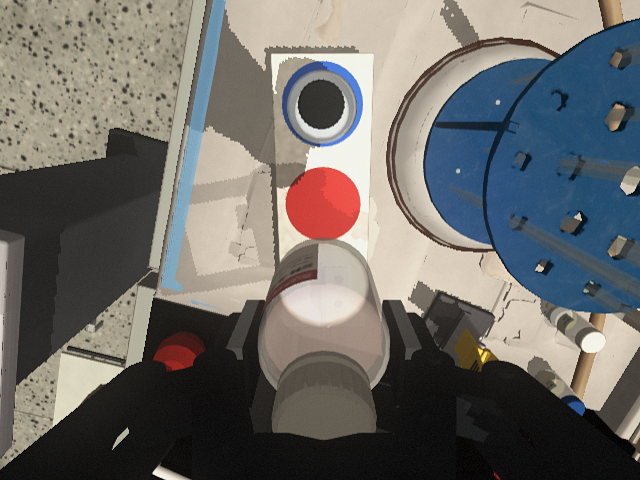

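The blue bottle is centred on its disc, at (322,103). The red disc at (323,203) matches my estimate to within 1 px, so I can lower the second bottle.

Call:
send_rows --increments '[{"dx":0.008,"dy":-0.003,"dz":0.07,"yaw":0,"claw":1},{"dx":0.008,"dy":-0.003,"dz":0.15,"yaw":0,"claw":1},{"dx":0.008,"dy":-0.003,"dz":0.22,"yaw":0,"claw":1},{"dx":0.008,"dy":-0.003,"dz":0.27,"yaw":0,"claw":1},{"dx":0.008,"dy":-0.003,"dz":0.3,"yaw":0,"claw":1},{"dx":0.008,"dy":-0.003,"dz":0.315,"yaw":0,"claw":1},{"dx":0.008,"dy":-0.003,"dz":0.315,"yaw":0,"claw":1},{"dx":0.008,"dy":-0.003,"dz":0.315,"yaw":0,"claw":1}]'

```text
time: 17.38
tool_pos: [0.4636, 0.3064, 0.0977]
tool_rot: [0.001, 0.599, 0.801, 0.001]
contact_force: [0.6, 0.2, -1.0]
gripper_width: 0.551
grasp_force: 62.0
```

```bash
python3 -c "
from h import *
rel((.463,.3053,.091),1.857)"
```

```text
pos [0.4636 0.3064 0.0977] a 1.8572 t 17.38 w 0.551 F [ 0.6  0.2 -1. ]
units [-0.0018 -0.0018  0.0133] yaw 0.0001
```

Call:
send_rows --increments '[{"dx":-0.002,"dy":-0.001,"dz":0.004,"yaw":0,"claw":1},{"dx":-0.002,"dy":-0.001,"dz":0.008,"yaw":0,"claw":1},{"dx":-0.002,"dy":-0.001,"dz":0.011,"yaw":0,"claw":1},{"dx":-0.002,"dy":-0.001,"dz":0.013,"yaw":0,"claw":1},{"dx":-0.002,"dy":-0.001,"dz":0.014,"yaw":0,"claw":1},{"dx":-0.002,"dy":-0.001,"dz":0.014,"yaw":0,"claw":1}]'

```text
time: 18.12
tool_pos: [0.4627, 0.3051, 0.0917]
tool_rot: [-0.0, 0.599, 0.801, -0.0]
contact_force: [-6.3, -3.2, 12.1]
gripper_width: 0.547
grasp_force: 63.1
```

Call:
send_rows --increments '[{"dx":0,"dy":0,"dz":-0.001,"yaw":0,"claw":-0.2},{"dx":0,"dy":0,"dz":-0.001,"yaw":0,"claw":-0.4},{"dx":0,"dy":0,"dz":-0.001,"yaw":0,"claw":-0.5},{"dx":0,"dy":0,"dz":-0.001,"yaw":0,"claw":-0.5},{"dx":0,"dy":0,"dz":-0.05,"yaw":0,"claw":-0.5},{"dx":0,"dy":0,"dz":-0.15,"yaw":0,"claw":-0.5},{"dx":0,"dy":0,"dz":-0.27,"yaw":0,"claw":-0.5},{"dx":0,"dy":0,"dz":-0.35,"yaw":0,"claw":-0.5},{"dx":0,"dy":0,"dz":-0.35,"yaw":0,"claw":-0.5},{"dx":0,"dy":0,"dz":-0.35,"yaw":0,"claw":-0.5}]'

```text
time: 19.38
tool_pos: [0.4621, 0.3048, 0.2632]
tool_rot: [-0.0, 0.599, 0.801, -0.001]
contact_force: [-0.3, -0.2, 0.0]
gripper_width: 0.75
grasp_force: 0.0
```

```bash
python3 - <<'E'
from h import *
s=manip.state();c=cam("wrist",s);im=manip.grab_frame("wrist");cv2.imwrite("pics/w6.png",im[:,:,::-1])
rel((.58,.22,.27),1.2)
print("clip",[proj(c,(.66,.21,z)).round() for z in(.035,.119)],blobs(im,(22,120,80),(34,255,255),100))
t=np.linspace(0,6.28,200)
def circ(x,y,z,r):
    q=np.array([proj(c,(x+r*np.cos(u),y+r*np.sin(u),z)) for u in t]);return q.min(0).round(1),q.max(0).round(1)
print("red",circ(.463,.3052,.05,.034),blobs(im,(0,150,60),(8,255,255),150), "cap",circ(.463,.3052,.15,.014))
# stand base: dark low-sat region near clip in top picture
tp=manip.grab_frame("top");ct=cam("top")
print("yel top",blobs(tp,(22,120,100),(34,255,255),12))
g=cv2.cvtColor(tp,cv2.COLOR_RGB2HSV);m=((g[...,2]<95)&(g[...,1]<90)).astype(np.uint8);k=np.zeros_like(m);k[178:212,268:305]=m[178:212,268:305]
ys,xs=np.nonzero(k);print("dark",xs.min(),xs.max(),ys.min(),ys.max(),ray(ct,(xs.mean(),ys.mean()),.01))
E
```

```text
pos [0.4618 0.3046 0.2622] a 1.8573 t 19.43 w 0.751 F [-0.3  0.5 -0.8]
units [-0.2291  0.179  -0.016 ] yaw 0.4382
clip [array([474., 336.]), array([509., 387.])] []
red (array([288.9, 170.3]), array([361.3, 241.4])) [([323, 171, 38, 52, 641], [346.0, 190.3]), ([159, 333, 32, 33, 489], [173.2, 347.4]), ([490, 455, 14, 21, 203], [497.0, 465.0])] cap (array([305.2, 217.5]), array([345.6, 256.3]))
yel top [([528, 21, 25, 11, 137], [540.6, 26.3]), ([93, 93, 16, 21, 107], [100.6, 103.6]), ([278, 177, 13, 18, 115], [285.9, 185.2])]
dark 275 304 189 211 [0.62966675 0.1982868  0.01      ]
```

Call:
send_rows --increments '[{"dx":-0.1,"dy":0,"dz":-0.03,"yaw":0.05,"claw":-0.7},{"dx":-0.2,"dy":0,"dz":-0.03,"yaw":0.15,"claw":-0.7},{"dx":-0.28,"dy":0,"dz":-0.03,"yaw":0.27,"claw":-0.7},{"dx":-0.28,"dy":0,"dz":-0.03,"yaw":0.39,"claw":-0.7},{"dx":-0.28,"dy":0,"dz":-0.03,"yaw":0.51,"claw":-0.7},{"dx":-0.28,"dy":0.05,"dz":-0.03,"yaw":0.63,"claw":-0.7},{"dx":-0.27,"dy":0.12,"dz":-0.03,"yaw":0.75,"claw":-0.7},{"dx":-0.27,"dy":0.2,"dz":-0.03,"yaw":0.87,"claw":-0.7},{"dx":-0.27,"dy":0.27,"dz":0,"yaw":0.97,"claw":-0.7},{"dx":-0.27,"dy":0.315,"dz":0.03,"yaw":0.97,"claw":-0.7},{"dx":-0.27,"dy":0.315,"dz":0.05,"yaw":0.97,"claw":-0.7},{"dx":-0.27,"dy":0.315,"dz":0.05,"yaw":0.97,"claw":-0.7},{"dx":-0.27,"dy":0.315,"dz":0.05,"yaw":0.97,"claw":-0.7}]'

```text
time: 21.1
tool_pos: [0.6512, 0.2199, 0.2398]
tool_rot: [-0.0, 0.98, 0.2, 0.0]
contact_force: [-0.3, 0.2, 0.4]
gripper_width: 0.848
grasp_force: 0.0
```

```bash
python3 - <<'E'
from h import *
s=manip.state();c=cam("wrist",s);im=manip.grab_frame("wrist");cv2.imwrite("pics/w7.png",im[:,:,::-1]);np.save("w7.npy",T(s))
rel((.655,.205,.24),.4)
for st,ce in blobs(im,(20,120,80),(36,255,255),80):print(st,ce,ray(c,ce,.1))
E
```

```text
pos [0.6515 0.2199 0.2404] a 0.4024 t 21.15 w 0.85 F [ 0.2  0.5 -0.4]
units [-0.0052  0.0303  0.0008] yaw 0.0016
[309, 208, 62, 72, 1955] [333.5, 242.5] [0.64362188 0.20778548 0.1       ]
```

View pics/w7.png

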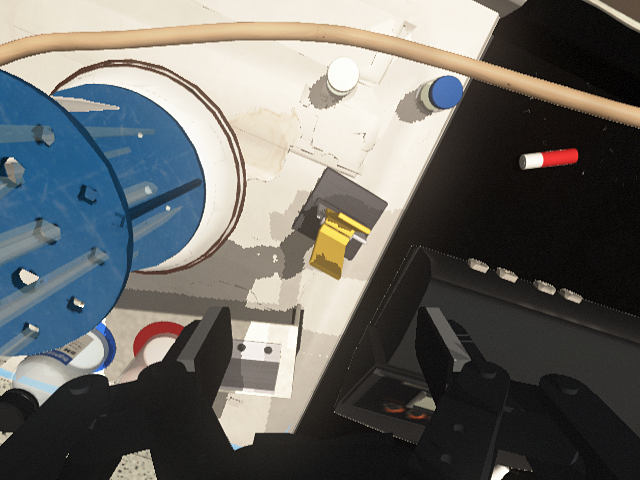

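The clip is at about (335,242) with its width running along image direction (34,18). The dark base has corners near (328,167), (387,200) and (293,232), and the rack is to the left.

```bash
python3 - <<'E'
from h import *
M=np.load("w7.npy");p=manip.camera_params("wrist");c=(np.array(p["camera_matrix"]),M@np.array(p["tool_from_camera"]))
im=cv2.cvtColor(cv2.imread("pics/w7.png"),cv2.COLOR_BGR2RGB);g=cv2.cvtColor(im,cv2.COLOR_RGB2HSV)
C=[ray(c,q,.01)[:2] for q in((328,167),(387,200),(293,232))];print("base",np.round(C,4),np.linalg.norm(C[1]-C[0]),np.linalg.norm(C[2]-C[0]))
print("centre from corners",((C[1]+C[2])/2).round(4))
e=C[1]-C[0];f=C[2]-C[0];print("angles",np.degrees(np.arctan2(e[1],e[0])),np.degrees(np.arctan2(f[1],f[0])))
m=cv2.inRange(g,np.array((20,100,60)),np.array((36,255,255)));m[:190]=0;m[300:]=0
n,l,st,ce=cv2.connectedComponentsWithStats(m)
for i in range(1,n):
    if st[i][4]>40:
        cn,_=cv2.findContours((l==i).astype(np.uint8),0,2);a=cv2.approxPolyDP(cn[0],3,True)[:,0];print(st[i],a.tolist(),[ray(c,q,.119)[:2].round(4).tolist() for q in a])
# rack
for nm,q,z in(("base edge",(243,165),.02),("base edge low",(150,272),.02),("rim",(130,205),.15),("rim",(130,205),.2)):print(nm,ray(c,q,z).round(3))
E
```

```text
base [[0.6858 0.2294]
 [0.6791 0.1637]
 [0.6128 0.2364]] 0.06607104611731249 0.07330216299832629
centre from corners [0.6459 0.2   ]
angles -95.84137562371208 174.55201370374814
[ 309  208   62   72 1970] [[327, 208], [309, 263], [338, 279], [348, 237], [355, 230], [370, 230]] [[0.6702, 0.2248], [0.6276, 0.2208], [0.6243, 0.1963], [0.6567, 0.2027], [0.6634, 0.2003], [0.6675, 0.1905]]
base edge [0.658 0.303 0.02 ]
base edge low [0.52  0.354 0.02 ]
rim [0.631 0.34  0.15 ]
rim [0.651 0.32  0.2  ]
```

```bash
python3 - <<'E'
from h import *
ct,cs=cam("top"),cam("side")
for p in((.655,.28),(.655,.31),(.63,.31),(.655,.33),(.60,.30)):
    print(p,[(proj(ct,(*p,z)).round().tolist(),proj(cs,(*p,z)).round().tolist()) for z in(.15,.22,.3,.4)])
def tri(a,b):
    P=[(W[:3,3],W[:3,:3]@np.linalg.inv(K)@[*uv,1]) for (K,W),uv in((ct,a),(cs,b))]
    t=np.linalg.lstsq(np.c_[P[0][1],-P[1][1]],P[1][0]-P[0][0],rcond=None)[0];p,q=P[0][0]+t[0]*P[0][1],P[1][0]+t[1]*P[1][1];return ((p+q)/2).round(3),np.linalg.norm(p-q).round(3)
print("rim right",tri((245,172),(262,296)))
print("rightmost tube top",[(n,tri((218,86),b)) for n,b in(("252",(252,210)),("228",(228,185)),("178",(178,178)),("195",(195,180)))])
E
```

```text
(0.655, 0.28) [([263.0, 170.0], [226.0, 276.0]), ([261.0, 162.0], [224.0, 254.0]), ([258.0, 151.0], [221.0, 226.0]), ([254.0, 136.0], [217.0, 188.0])]
(0.655, 0.31) [([255.0, 168.0], [221.0, 284.0]), ([252.0, 159.0], [218.0, 262.0]), ([249.0, 148.0], [215.0, 234.0]), ([244.0, 133.0], [210.0, 196.0])]
(0.63, 0.31) [([252.0, 174.0], [231.0, 287.0]), ([249.0, 166.0], [229.0, 264.0]), ([246.0, 155.0], [226.0, 237.0]), ([241.0, 140.0], [222.0, 198.0])]
(0.655, 0.33) [([249.0, 166.0], [217.0, 290.0]), ([246.0, 157.0], [215.0, 268.0]), ([242.0, 146.0], [211.0, 240.0]), ([237.0, 130.0], [206.0, 201.0])]
(0.6, 0.3) [([252.0, 183.0], [245.0, 287.0]), ([249.0, 175.0], [243.0, 264.0]), ([245.0, 165.0], [240.0, 237.0]), ([240.0, 151.0], [237.0, 198.0])]
rim right (array([0.583, 0.324, 0.17 ]), np.float64(0.076))
rightmost tube top [('252', (array([0.62 , 0.38 , 0.483]), np.float64(0.192))), ('228', (array([0.642, 0.372, 0.507]), np.float64(0.131))), ('178', (array([0.696, 0.388, 0.494]), np.float64(0.046))), ('195', (array([0.678, 0.382, 0.499]), np.float64(0.074)))]
```

Call:
send_rows --increments '[{"dx":-0.02,"dy":0.023,"dz":0,"yaw":-0.1,"claw":-0.6},{"dx":-0.02,"dy":0.023,"dz":0,"yaw":-0.22,"claw":-0.6},{"dx":-0.02,"dy":0.023,"dz":0,"yaw":-0.34,"claw":-0.6},{"dx":-0.02,"dy":0.023,"dz":0,"yaw":-0.46,"claw":-0.6},{"dx":-0.02,"dy":0.023,"dz":0,"yaw":-0.58,"claw":-0.6},{"dx":-0.02,"dy":0.023,"dz":0,"yaw":-0.705,"claw":-0.6},{"dx":-0.02,"dy":0.023,"dz":0,"yaw":-0.705,"claw":-0.6},{"dx":-0.02,"dy":0.023,"dz":0,"yaw":-0.705,"claw":-0.6},{"dx":-0.02,"dy":0.023,"dz":0,"yaw":-0.705,"claw":-0.6}]'

```text
time: 22.28
tool_pos: [0.647, 0.2055, 0.2396]
tool_rot: [0.0, 0.746, 0.666, 0.0]
contact_force: [0.0, 1.3, 1.0]
gripper_width: 0.797
grasp_force: 0.0
```

```bash
cat > clip.py <<'E'
from h import *
s=manip.state();c=cam("wrist",s);im=manip.grab_frame("wrist");cv2.imwrite(f"pics/c{s['time']:.1f}.png",im[:,:,::-1])
rel((.6468,.2055,.084),1.46)
g=cv2.cvtColor(im,cv2.COLOR_RGB2HSV);m=cv2.inRange(g,np.array((20,100,60)),np.array((36,255,255)))
n,l,st,ce=cv2.connectedComponentsWithStats(m)
for i in range(1,n):
    if st[i][4]>60:
        cn,_=cv2.findContours((l==i).astype(np.uint8),0,2);a=cv2.approxPolyDP(max(cn,key=len),3,True)[:,0]
        print(st[i]);[print(q.tolist(),ray(c,q,.119)[:2].round(4).tolist()) for q in a]
def corners(x,y,ph,hx,hy,z):
    R=np.array([[np.cos(ph),-np.sin(ph)],[np.sin(ph),np.cos(ph)]])
    return [proj(c,(*(np.array([x,y])+R@[sx*hx,sy*hy]),z)).round().tolist() for sx,sy in((-1,-1),(-1,1),(1,1),(1,-1))]
print("pred top",corners(.6468,.2055,-.11,.021,.013,.119));print("pred base",corners(.6468,.2055,-.11,.035,.035,.01))
E
python3 clip.py
```

```text
pos [0.647  0.2055 0.2395] a 1.4588 t 22.32 w 0.797 F [ 0.  -0.6  0. ]
units [-1.000e-04 -5.000e-04  3.109e-01] yaw -0.0008
[ 293  202   31   50 1046]
[322, 203] [0.6486, 0.2281]
[312, 202] [0.6418, 0.2296]
[293, 217] [0.6273, 0.2205]
[294, 251] [0.6246, 0.1955]
[314, 234] [0.6404, 0.2066]
[322, 234] [0.6461, 0.2059]
[325 203  32  49 809]
[326, 203] [0.6514, 0.2278]
[325, 233] [0.6483, 0.2064]
[333, 231] [0.6541, 0.2072]
[354, 251] [0.6675, 0.1907]
[356, 218] [0.6711, 0.2148]
[348, 221] [0.6653, 0.2133]
[350, 214] [0.6672, 0.2182]
[336, 203] [0.6583, 0.227]
pred top [[294.0, 252.0], [293.0, 217.0], [353.0, 217.0], [352.0, 252.0]]
pred base [[289.0, 238.0], [286.0, 167.0], [360.0, 167.0], [358.0, 238.0]]
```

Call:
send_rows --increments '[{"dx":0,"dy":0.001,"dz":0.07,"yaw":0.005,"claw":-0.6},{"dx":0,"dy":0.001,"dz":0.15,"yaw":0.005,"claw":-0.6},{"dx":0,"dy":0.001,"dz":0.22,"yaw":0.005,"claw":-0.6},{"dx":0,"dy":0.001,"dz":0.27,"yaw":0.005,"claw":-0.6},{"dx":0,"dy":0.001,"dz":0.3,"yaw":0.005,"claw":-0.6},{"dx":0,"dy":0.001,"dz":0.313,"yaw":0.005,"claw":-0.6},{"dx":0,"dy":0.001,"dz":0.313,"yaw":0.005,"claw":-0.6},{"dx":0,"dy":0.001,"dz":0.313,"yaw":0.005,"claw":-0.6}]'

```text
time: 23.32
tool_pos: [0.6485, 0.2056, 0.0844]
tool_rot: [0.001, 0.748, 0.664, 0.001]
contact_force: [0.5, 0.4, 0.1]
gripper_width: 0.796
grasp_force: 0.0
```

Call:
send_rows --increments '[{"dx":0,"dy":0,"dz":0,"yaw":0,"claw":-0.2},{"dx":0,"dy":0,"dz":0,"yaw":0,"claw":0.1},{"dx":0,"dy":0,"dz":0,"yaw":0,"claw":0.3},{"dx":0,"dy":0,"dz":0,"yaw":0,"claw":0.45},{"dx":0,"dy":0,"dz":0,"yaw":0,"claw":0.52},{"dx":0,"dy":0,"dz":0,"yaw":0,"claw":0.52},{"dx":0,"dy":0,"dz":0,"yaw":0,"claw":0.52}]'

```text
time: 24.2
tool_pos: [0.6486, 0.2057, 0.0854]
tool_rot: [0.001, 0.748, 0.664, 0.001]
contact_force: [-2.4, -0.5, 7.2]
gripper_width: 0.241
grasp_force: 6.2
```

Call:
send_rows --increments '[{"dx":0,"dy":0,"dz":0,"yaw":0,"claw":0.6},{"dx":0,"dy":0,"dz":0,"yaw":0,"claw":0.7},{"dx":0,"dy":0,"dz":0,"yaw":0,"claw":0.7},{"dx":0,"dy":0,"dz":0,"yaw":0,"claw":0.7}]'

```text
time: 24.7
tool_pos: [0.6484, 0.2059, 0.0857]
tool_rot: [0.0, 0.748, 0.664, 0.001]
contact_force: [-3.3, 0.1, 8.7]
gripper_width: 0.182
grasp_force: 61.3
```

Call:
send_rows --increments '[{"dx":0,"dy":0,"dz":-0.02,"yaw":0,"claw":0.7},{"dx":0,"dy":0,"dz":-0.06,"yaw":0,"claw":0.7},{"dx":0,"dy":0,"dz":-0.12,"yaw":0,"claw":0.7},{"dx":0,"dy":0,"dz":-0.2,"yaw":0,"claw":0.7},{"dx":0,"dy":0,"dz":-0.28,"yaw":0,"claw":0.7},{"dx":0,"dy":0,"dz":-0.34,"yaw":0,"claw":0.7},{"dx":-0.03,"dy":-0.04,"dz":-0.36,"yaw":0,"claw":0.7},{"dx":-0.09,"dy":-0.1,"dz":-0.36,"yaw":0,"claw":0.7},{"dx":-0.1,"dy":-0.18,"dz":-0.36,"yaw":-0.07,"claw":0.7},{"dx":-0.09,"dy":-0.25,"dz":-0.36,"yaw":-0.15,"claw":0.7},{"dx":-0.06,"dy":-0.31,"dz":-0.36,"yaw":-0.23,"claw":0.7},{"dx":-0.03,"dy":-0.325,"dz":-0.36,"yaw":-0.269,"claw":0.7},{"dx":-0.003,"dy":-0.325,"dz":-0.36,"yaw":-0.269,"claw":0.7},{"dx":-0.003,"dy":-0.325,"dz":-0.36,"yaw":-0.269,"claw":0.7},{"dx":-0.003,"dy":-0.325,"dz":-0.36,"yaw":-0.269,"claw":0.7}]'

```text
time: 26.58
tool_pos: [0.4867, 0.2229, 0.2626]
tool_rot: [-0.0, 0.6, 0.8, -0.0]
contact_force: [-0.1, -0.5, -1.2]
gripper_width: 0.184
grasp_force: 60.4
```

```bash
python3 - <<'E'
from h import *
rel((.487,.2237,.17),1.857)
for n in("top","side","wrist"):
    s=manip.state();im=manip.grab_frame(n);c=cam(n,s);cv2.imwrite(f"pics/t_{n}.png",im[:,:,::-1])
    print(n,"yellow",blobs(im,(20,110,70),(36,255,255),12))
    P=T(s)[:3,3];print(" tips pred",proj(c,P-[0,0,.0507]).round(),"tails",proj(c,P+[0,0,.033]).round(),"tab",proj(c,(.487,.2237,.095)).round())
    if n=="wrist":
        print("red pred",proj(c,(.463,.3052,.05)),blobs(im,(0,150,60),(8,255,255),200))
print(manip.state()["grasp_force"])
E
```

```text
pos [0.4867 0.2229 0.2626] a 1.855 t 26.57 w 0.184 F [-0.1 -0.5 -1.2]
units [0.0014 0.0012 0.1851] yaw -0.0013
top yellow [([544, 1, 8, 7, 16], [548.5, 3.7]), ([529, 11, 6, 9, 22], [531.4, 15.1]), ([524, 21, 30, 18, 201], [537.8, 27.6]), ([81, 93, 28, 22, 163], [98.2, 105.1]), ([430, 378, 129, 102, 4701], [487.5, 431.0]), ([523, 400, 4, 9, 20], [525.0, 404.6]), ([526, 401, 5, 17, 34], [528.5, 408.8]), ([533, 402, 2, 14, 14], [533.6, 408.5]), ([536, 404, 4, 19, 36], [537.4, 412.4]), ([538, 405, 33, 45, 691], [554.3, 424.5]), ([535, 424, 3, 12, 12], [536.0, 429.5]), ([452, 450, 8, 14, 33], [455.3, 456.2]), ([463, 462, 4, 12, 16], [464.0, 466.8])]
 tips pred [259. 216.] tails [256. 207.] tab [263. 227.]
side yellow [([296, 221, 12, 38, 253], [301.8, 240.4]), ([86, 396, 30, 20, 223], [98.1, 403.2])]
 tips pred [301. 256.] tails [302. 228.] tab [301. 292.]
wrist yellow [([297, 252, 53, 155, 5180], [323.1, 324.6])]
 tips pred [324. 271.] tails [324. 364.] tab [325. 218.]
red pred [324.49339826 110.56047326] [([286, 68, 78, 82, 943], [330.5, 107.5]), ([148, 263, 55, 53, 2251], [174.7, 288.8]), ([151, 328, 30, 27, 658], [165.6, 341.1])]
60.37471890449524
```

Call:
send_rows --increments '[{"dx":0.0015,"dy":0.001,"dz":0.06,"yaw":-0.001,"claw":0.7},{"dx":0.0015,"dy":0.001,"dz":0.12,"yaw":-0.001,"claw":0.7},{"dx":0.0015,"dy":0.001,"dz":0.16,"yaw":-0.001,"claw":0.7},{"dx":0.0015,"dy":0.001,"dz":0.18,"yaw":-0.001,"claw":0.7},{"dx":0.0015,"dy":0.001,"dz":0.2,"yaw":-0.001,"claw":0.7},{"dx":0.0015,"dy":0.001,"dz":0.22,"yaw":-0.001,"claw":0.7},{"dx":0.0015,"dy":0.001,"dz":0.235,"yaw":-0.001,"claw":0.7},{"dx":0.0015,"dy":0.001,"dz":0.235,"yaw":-0.001,"claw":0.7}]'

```text
time: 27.72
tool_pos: [0.4859, 0.2239, 0.1447]
tool_rot: [-0.0, 0.599, 0.801, -0.0]
contact_force: [-0.0, 0.6, -0.7]
gripper_width: 0.182
grasp_force: 60.4
```

Call:
send_rows --increments '[{"dx":0,"dy":0.001,"dz":0.01,"yaw":0,"claw":0.7},{"dx":0,"dy":0.001,"dz":0.02,"yaw":0,"claw":0.7},{"dx":0,"dy":0.001,"dz":0.03,"yaw":0,"claw":0.7},{"dx":0,"dy":0.001,"dz":0.038,"yaw":0,"claw":0.7},{"dx":0,"dy":0.001,"dz":0.043,"yaw":0,"claw":0.7},{"dx":0,"dy":0.001,"dz":0.045,"yaw":0,"claw":0.7},{"dx":0,"dy":0.001,"dz":0.045,"yaw":0,"claw":0.7}]'

```text
time: 28.6
tool_pos: [0.4868, 0.2242, 0.1228]
tool_rot: [-0.0, 0.599, 0.801, 0.0]
contact_force: [1.1, -0.9, -0.7]
gripper_width: 0.183
grasp_force: 60.4
```

Still free; go a few mm further gently to seat the pivot bar.

Call:
send_rows --increments '[{"dx":0,"dy":0,"dz":0.002,"yaw":0,"claw":0.7},{"dx":0,"dy":0,"dz":0.004,"yaw":0,"claw":0.7},{"dx":0,"dy":0,"dz":0.006,"yaw":0,"claw":0.7},{"dx":0,"dy":0,"dz":0.006,"yaw":0,"claw":0.7}]'

```text
time: 29.1
tool_pos: [0.4869, 0.2242, 0.1207]
tool_rot: [0.0, 0.599, 0.801, 0.0]
contact_force: [-2.2, -1.2, 5.3]
gripper_width: 0.186
grasp_force: 60.9
```

The clip is seated as predicted, with about 5 N at z = 0.1207. I'll release and withdraw.

Call:
send_rows --increments '[{"dx":0,"dy":0,"dz":0,"yaw":0,"claw":0.4},{"dx":0,"dy":0,"dz":0,"yaw":0,"claw":0.2},{"dx":0,"dy":0,"dz":0,"yaw":0,"claw":-0.1},{"dx":0,"dy":0,"dz":0,"yaw":0,"claw":-0.4},{"dx":0,"dy":0,"dz":0,"yaw":0,"claw":-0.6},{"dx":0,"dy":0,"dz":0,"yaw":0,"claw":-0.6},{"dx":0,"dy":0,"dz":-0.04,"yaw":0,"claw":-0.6},{"dx":0,"dy":0,"dz":-0.1,"yaw":0,"claw":-0.6},{"dx":0,"dy":0,"dz":-0.2,"yaw":0,"claw":-0.6},{"dx":0,"dy":0,"dz":-0.3,"yaw":0,"claw":-0.6},{"dx":0,"dy":0,"dz":-0.3,"yaw":0,"claw":-0.6},{"dx":0,"dy":0,"dz":-0.3,"yaw":0,"claw":-0.6}]'

```text
time: 30.6
tool_pos: [0.4868, 0.2242, 0.2706]
tool_rot: [0.0, 0.599, 0.801, 0.0]
contact_force: [1.1, 0.1, -1.5]
gripper_width: 0.796
grasp_force: 0.0
```

```bash
cat > chk.py <<'E'
from h import *
t=np.linspace(0,6.28,100)
rel((.487,.2237,.27))
for n in("side","wrist"):
    s=manip.state();im=manip.grab_frame(n);c=cam(n,s);cv2.imwrite(f"pics/f_{n}.png",im[:,:,::-1])
    R=np.array([[.959,-.283],[.283,.959]])
    q=np.array([proj(c,(*(np.array([.487,.2237])+R@[sx*.021,sy*.013]),.154)) for sx in(-1,1) for sy in(-1,1)])
    print(n,"clip tails pred",q.min(0).round(),q.max(0).round(),"tips",proj(c,(.487,.2237,.07)).round(),"obs",[b for b in blobs(im,(20,110,70),(36,255,255),12)])
    for nm,p in(("blue",(.439,.3866)),("red",(.463,.3052))):
        q=np.array([proj(c,(p[0]+.034*np.cos(u),p[1]+.034*np.sin(u),.05)) for u in t]);r=np.array([proj(c,(p[0]+.014*np.cos(u),p[1]+.014*np.sin(u),.15)) for u in t])
        print(nm,"disc",q.min(0).round(),q.max(0).round(),"cap",r.min(0).round(),r.max(0).round())
    print([b for b in blobs(im,(0,150,60),(8,255,255),60)],[b for b in blobs(im,(105,120,60),(125,255,255),60)])
E
python3 chk.py
```

```text
pos [0.4868 0.2242 0.2706] a 1.8574 t 30.6 w 0.796 F [ 1.1  0.1 -1.5]
units [-0.001   0.0001  0.0013] yaw None
side clip tails pred [292. 271.] [310. 279.] tips [300. 299.] obs [([291, 268, 21, 25, 274], [301.0, 280.4]), ([86, 396, 30, 20, 212], [98.0, 403.4])]
blue disc [283. 348.] [313. 372.] cap [292. 325.] [305. 335.]
red disc [285. 320.] [314. 342.] cap [294. 297.] [306. 306.]
[([572, 34, 68, 34, 730], [615.6, 50.8]), ([631, 57, 9, 26, 111], [636.2, 69.2]), ([463, 63, 104, 21, 432], [518.4, 72.2]), ([422, 81, 41, 10, 79], [445.6, 85.2]), ([285, 91, 93, 30, 898], [323.4, 107.1]), ([253, 143, 13, 14, 82], [259.0, 148.5]), ([338, 174, 29, 16, 207], [352.5, 182.1]), ([352, 266, 21, 31, 400], [362.1, 281.5])] [([285, 353, 28, 17, 159], [297.0, 363.5])]
wrist clip tails pred [294. 219.] [355. 255.] tips [325. 211.] obs [([293, 199, 32, 58, 1130], [308.2, 228.2]), ([326, 199, 32, 58, 927], [341.4, 227.9])]
blue disc [283. -45.] [366.  49.] cap [301. -77.] [349. -19.]
red disc [286.  71.] [363. 152.] cap [303.  85.] [347. 131.]
[([304, 71, 59, 80, 624], [345.7, 109.8]), ([287, 79, 17, 63, 234], [292.6, 106.3]), ([151, 261, 53, 52, 2156], [176.9, 287.0]), ([153, 325, 30, 28, 615], [166.9, 338.2]), ([281, 336, 12, 17, 76], [285.3, 344.4]), ([277, 356, 9, 15, 65], [280.5, 363.3]), ([273, 376, 11, 16, 65], [277.2, 383.7])] [([284, 0, 82, 47, 919], [327.3, 26.4]), ([431, 12, 98, 141, 5971], [470.5, 92.3]), ([504, 67, 71, 97, 1328], [534.5, 118.2]), ([568, 325, 24, 21, 385], [580.0, 335.2])]
```

Clip, both bottles and both discs match the expected positions in both views, and the hand is clear.

```bash
python3 -c "
from plant import manip
print(manip.job_done())"
```

```text
the job is handed in; nothing more can be done
None
```

The job is handed in at about 31 s of the 72 s: the final side and wrist views put both bottles on their discs and the yellow clip seated fully down on the tab's middle, with the gripper clear; no verdict came back.

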